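Set the reagent bottles in their colour-coded holders

ROBOT

A 6-joint arm with a two-finger parallel gripper is mounted at the origin on the work surface; the furniture and walls round the work are solid. World frame = base frame: x ahead of the robot, y to its left, z up, the work surface at z = 0. Lengths are in m, angles in rad, forces in N, time in s.
With the tool pointing down it reaches from about 0.325 to 0.9 m from the base axis. Payload 6.1 kg.
Tool frame: the origin (TCP) lies midway between the tips of the shut fingers; the grasp point (between the pads) lies 19 mm behind it; z points along the fingers, y is the line along which they close (so a half turn about z gives the same grasp; the last joint's range is limited). The gripper opens to 85 mm and grips with 20 to 120 N. Pads are 22 mm wide; open, the fingers measure 114 mm over their backs; the gripper's body (76 mm by 85 mm) begins 54 mm behind the grasp point. The pads swing forward as they close: fully open they stand 13 mm farther back than shut.
Start: joints at [-1.454, 0.22, 1.526, -0, 1.395, -0.126], TCP at [0.15, -0.607, 0.231] pointing down, gripper open.
Joint ranges: [-2.98, 2.98], [-0.91, 2.08], [0.09, 2.57], [-1.24, 4.39], [0.2, 2.65], [-2.68, 2.68]. Speed limits (rad/s): [2.57, 2.57, 3.01, 3.14, 3.14, 3.14].

INTERFACE

Orientations are given as [roll, pitch, yaw] about the fixed x, y, z axes, in that order (R = Rz(yaw) Ry(pitch) Rx(roll)).
In Python, from plant import movep, move_l, set_joints, gripper_to, hold, inverse_kinematics, observe, get_image, get_calibration, Unreachable, job_done gives the robot as it stands. Calls block until the motion is done:
- movep(position, orientation): joint-space move of the TCP to a pose.
- move_l(position, feed=0.15, rotation=None, max_force=None): straight line of the TCP; rotation=None keeps the orientation; feed is the mean speed in m/s. With max_force (N) it stops when the force on the tool has changed by that much, and returns True; else False.
- set_joints(angles): joint-space move.
- gripper_to(opening, f_grip=None): finger opening in m; f_grip is the grip in N (None keeps the last); returns when the fingers have stopped.
- hold(seconds).
- inverse_kinematics(position, orientation): joint angles nearest the present ones, or None.
- observe(): the state.
- get_image(name): name is "side" or "top" or "wrist"; returns (picture, depth): 420x560x3 uint8, red, green, blue; 420x560 float32, m along the optical axis (not along the pixel's ray), 0 where there is no reading.
- get_calibration(name): a dict with "intrinsics" (3x3 intrinsics, pixels), "world_from_camera" (4x4, takes a point from camera to world coordinates). Camera axes: x right, y down, z forward; pixel columns grow to the right and rows downward; lengths in m; the calibration is good to about 2 mm. The wrist camera is an equidistant fisheye: a pixel r from the principal point sees the ray r / f radians off the axis. A picture is of the moment at which its call begins: read the wrist's pose just before it. get_calibration takes no time and is no camera call; for the wrist camera it gives the pose at the moment of the call.
A pose or a line that the arm cannot do raises Unreachable and nothing moves.
- job_done(): hands the job in; it is judged then, once.
The state is a dict: "time_s": time; "q": joint angles; "joint_velocities": joint speeds; "joint_torque": joint torques, N m; "eef_pos": TCP position; "tcp_rot": TCP orientation; "ft_force": force on the tool from outside, world axes, zero at the start; "torque": the same for the moment, N m; "opening": finger opening in m; "grasp_force": force on a finger pad.
Only numpy, scipy, OpenCV 4.12 (cv2) and the standard library are available. Lean on these libraries where they do the work, as an engineer would, in place of code of your own. Each camera call takes 0.05 s, during which the arm holds its last target. There are 200 camera calls.

TASK

Get the reagents ready for the run: stand each of the four small squat bottles that stand among the coloured holders in the holder of the same colour as its cap (red, blue, black, white). Keep the bottles upright and set them down gently, flat on the holder's floor inside the rim. Leave the two slim 50 ml tubes, red-capped and blue-capped, standing where they are, and the bottles further off too.

Things in the scene. Friction and masses are not known exactly. Their poses are not given: they have to be found in the camera images.
- bottle_red_center (a point): Small squat clear-glass bottle with a red screw cap, standing loose on the bench: 56 mm diameter, 109 mm high, 0.1 to 0.55 kg. The cap is the top 24 mm, 40 mm diameter, rigidly fixed, good to grip from above. The point is on the bottle's axis, half-way up (54.5 mm above its underside); z is up along the axis; yaw has no meaning.
- bottle_blue_center (a point): Small squat clear-glass bottle with a dark blue screw cap, standing loose on the bench: 56 mm diameter, 109 mm high, 0.1 to 0.55 kg. The cap is the top 24 mm, 40 mm diameter, rigidly fixed, good to grip from above. The point is on the bottle's axis, half-way up (54.5 mm above its underside); z is up along the axis; yaw has no meaning.
- bottle_black_center (a point): Small squat brown (amber) glass bottle with a black screw cap, standing loose on the bench: 56 mm diameter, 114 mm high, 0.1 to 0.55 kg. The cap is the top 24 mm, 40 mm diameter, rigidly fixed, good to grip from above. The point is on the bottle's axis, half-way up (57 mm above its underside); z is up along the axis; yaw has no meaning.
- bottle_white_center (a point): Small squat brown (amber) glass bottle with a white screw cap, standing loose on the bench: 56 mm diameter, 114 mm high, 0.1 to 0.55 kg. The cap is the top 24 mm, 40 mm diameter, rigidly fixed, good to grip from above. The point is on the bottle's axis, half-way up (57 mm above its underside); z is up along the axis; yaw has no meaning.
- holder_red: Bottle holder for the red-capped bottle: a low round red plastic dish fixed to the bench, 79 mm outer diameter, rim 11 mm high, hollow 71 mm wide between the walls, its floor 4 mm above the bench. Origin: centre of its underside, on the bench; z up; yaw has no meaning.
- holder_blue: Bottle holder for the blue-capped bottle: a low round blue plastic dish fixed to the bench, 79 mm outer diameter, rim 11 mm high, hollow 71 mm wide between the walls, its floor 4 mm above the bench. Origin: centre of its underside, on the bench; z up; yaw has no meaning.
- holder_black: Bottle holder for the black-capped bottle: a low round black plastic dish fixed to the bench, 79 mm outer diameter, rim 11 mm high, hollow 71 mm wide between the walls, its floor 4 mm above the bench. Origin: centre of its underside, on the bench; z up; yaw has no meaning.
- holder_white: Bottle holder for the white-capped bottle: a low round white plastic dish fixed to the bench, 79 mm outer diameter, rim 11 mm high, hollow 71 mm wide between the walls, its floor 4 mm above the bench. Origin: centre of its underside, on the bench; z up; yaw has no meaning.
- tube_red_center (a point): Slim white 50 ml tube with a red cap, standing loose on the bench, 34 mm diameter at the cap, 28 mm below, 112 mm high. Not a bottle: to be left alone. The point is on its axis, half-way up (56 mm); z is up along the axis.
- tube_blue_center (a point): Slim white 50 ml tube with a blue cap, standing loose on the bench, 34 mm diameter at the cap, 28 mm below, 112 mm high. Not a bottle: to be left alone. The point is on its axis, half-way up (56 mm); z is up along the axis.
Not all that is in view belongs to the job. Of the things shaped like the holder_blue, the blue one is meant. What is shaped like the part that bears bottle_blue_center but turquoise is not meant.

How it is judged:
At the end, for the whole second after the job is handed in: Each of the four bottles stands upright (within 5 degrees), released and at rest, on the floor of the holder of its cap's colour, inside the rim (axis within 12 mm of the holder's centre, height within 3 mm); both tubes stand within 20 mm of where they were (horizontal distance between bottle_red_center and holder_red below 0.012 m and z of bottle_red_center in the frame of holder_red between 0.0545 and 0.0615 m and angle between each of bottle_red_center, bottle_blue_center, bottle_black_center, bottle_white_center's own z axis and vertical below 0.09 rad and linear speed of each of bottle_red, bottle_blue, bottle_black, bottle_white below 0.02 m/s and horizontal distance between bottle_blue_center and holder_blue below 0.012 m and z of bottle_blue_center in the frame of holder_blue between 0.0545 and 0.0615 m and horizontal distance between bottle_black_center and holder_black below 0.012 m and z of bottle_black_center in the frame of holder_black between 0.057 and 0.064 m and horizontal distance between bottle_white_center and holder_white below 0.012 m and z of bottle_white_center in the frame of holder_white between 0.057 and 0.064 m and distance of each of tube_red_center, tube_blue_center from where it was at the start of the episode below 0.02 m); the robot touches nothing.
It fails at once if a bottle is laid over or knocked over (tilted more than 35 degrees) (angle between any of bottle_red_center, bottle_blue_center, bottle_black_center, bottle_white_center's own z axis and vertical above 0.61 rad).
It fails at once if a bottle is dropped or slammed into its holder (faster than 0.5 m/s within 2 cm of the holder's floor) ((horizontal distance between bottle_red_center and holder_red below 0.035 m and z of bottle_red_center in the frame of holder_red below 0.0785 m and linear speed of bottle_red above 0.5 m/s) or (horizontal distance between bottle_blue_center and holder_blue below 0.035 m and z of bottle_blue_center in the frame of holder_blue below 0.0785 m and linear speed of bottle_blue above 0.5 m/s) or (horizontal distance between bottle_black_center and holder_black below 0.035 m and z of bottle_black_center in the frame of holder_black below 0.081 m and linear speed of bottle_black above 0.5 m/s) or (horizontal distance between bottle_white_center and holder_white below 0.035 m and z of bottle_white_center in the frame of holder_white below 0.081 m and linear speed of bottle_white above 0.5 m/s)).
It fails at once if a tube is moved by more than 20 mm or knocked over (distance of any of tube_red_center, tube_blue_center from where it was at the start of the episode above 0.02 m or angle between any of tube_red_center, tube_blue_center's own z axis and vertical above 0.4 rad).
It also fails if it takes over 96 s, if anything falls off the work surface, if the arm or the gripper's body presses on something with over 40 N, if the wrist force passes 120 N, or if a joint passes its speed limit or range.

## Working session

There is one attempt and no reset: what is moved stays moved. The work goes in short steps, each a Python script; the robot and the scene stay as the last script left them, time stands still between calls to the robot, and variables do not carry over. Pictures are saved under pics/ and viewed, at most 14 in all, crops included, and the job is handed in when it is done.

```bash
mkdir -p pics; ls; python3 - <<'E'
from plant import *
import cv2,numpy as np
for n in("top","side"):
    p,d=get_image(n); np.savez(n+".npz",p=p,d=d); cv2.imwrite(f"pics/{n}0.png",p[:,:,::-1]); c=get_calibration(n); print(n,np.round(c["intrinsics"],1).tolist(),np.round(c["world_from_camera"],3).tolist(),(d>0).mean())
print(observe()["time_s"])
E
```

```text
pics
top [[396.8, 0.0, 275.1], [0.0, 396.8, 209.8], [0.0, 0.0, 1.0]] [[0.014, -0.987, 0.16, 0.263], [-1.0, -0.013, 0.007, 0.252], [-0.005, -0.16, -0.987, 1.076], [0.0, 0.0, 0.0, 1.0]] 0.9960714285714286
side [[469.0, 0.0, 274.2], [0.0, 469.0, 215.7], [0.0, 0.0, 1.0]] [[-0.802, -0.263, 0.537, -0.28], [-0.597, 0.324, -0.734, 1.25], [0.019, -0.909, -0.417, 0.641], [0.0, 0.0, 0.0, 1.0]] 0.9959566326530612
0.1
```

View pics/top0.png

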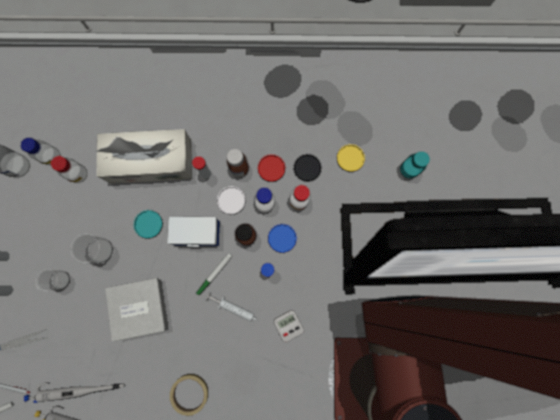

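View pics/side0.png

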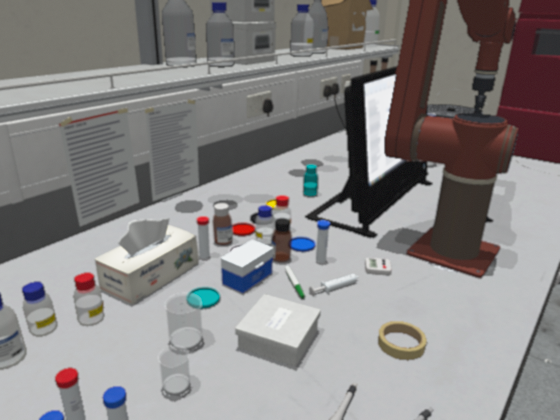

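Holder candidates in the top view:
- red (271,168), black (307,168), white (231,200) and blue (282,238) are the ones meant.
- yellow (350,158) and turquoise (148,224) are decoys.

Bottle candidates:
- white cap (236,157), blue (264,195), red (301,192) and black (245,234) are the ones meant.
- The turquoise bottle (416,162), the far blue (31,146) and the far red (60,164) are left alone.

The tubes, red (199,163) and blue (268,270), also stay where they are.

```bash
cat > h.py <<'E'
import numpy as np,cv2
from plant import *
def world(d,c):
    K=c["intrinsics"];T=c["world_from_camera"]
    v,u=np.mgrid[:d.shape[0],:d.shape[1]]
    P=np.stack([(u-K[0,2])/K[0,0]*d,(v-K[1,2])/K[1,1]*d,d],-1)
    return P@T[:3,:3].T+T[:3,3]
def cast(uv,z,c):
    K=c["intrinsics"];T=c["world_from_camera"]
    r=T[:3,:3]@np.array([(uv[0]-K[0,2])/K[0,0],(uv[1]-K[1,2])/K[1,1],1]);t=(z-T[2,3])/r[2]
    return T[:3,3]+t*r
E
python3 - <<'E'
from h import *
c=get_calibration("top");a=np.load("top.npz");p,d=a["p"],a["d"];W=world(d,c);Z=W[...,2]
hsv=cv2.cvtColor(p,cv2.COLOR_RGB2HSV)
def comp(m,s,R=25):
    n,l,st,ce=cv2.connectedComponentsWithStats(m.astype(np.uint8))
    r=[i for i in range(1,n) if np.hypot(*(ce[i]-s))<R]
    i=max(r,key=lambda i:st[i,4]);return l==i
caps=dict(white=(236,155,.114),blue=(264,193,.109),red=(301,190,.109),black=(245,234,.114),tred=(199,163,.112),tblue=(268,270,.112))
for k,(u,v,h) in caps.items():
    m=comp((Z>h-.012)&(Z<h+.02),(u,v),12)
    cn=max(cv2.findContours(m.astype(np.uint8),0,1)[0],key=len);(x,y),r=cv2.minEnclosingCircle(cn)
    mm=np.argwhere(m).mean(0)[::-1]
    print(k,m.sum(),np.round((x,y,r),1),cast((x,y),h,c).round(4),cast(mm,h,c).round(4),"zmed",np.median(Z[m]).round(4))
H,S,V=hsv[...,0].astype(int),hsv[...,1],hsv[...,2]
M=dict(red=((271,168),(S>120)&((H<10)|(H>170))&(Z<.04)),blue=((282,238),(S>120)&(H>100)&(H<130)&(Z<.04)),black=((307,168),(V<60)&(Z<.04)),white=((231,200),(V>170)&(S<40)&(Z<.04)))
for k,(s,m) in M.items():
    m=comp(m,s,10);cn=max(cv2.findContours(m.astype(np.uint8),0,1)[0],key=len)
    hu=cv2.convexHull(cn);e=cv2.fitEllipse(hu)
    print("holder",k,m.sum(),np.round(e,1) if 0 else e,cast(e[0],.011,c).round(4),"zmed",np.median(Z[m]).round(4))
print("bench z",np.median(Z[280:300,90:100]), "monitor max z",Z[195:290,340:560].max(), W[195:290,340:560].reshape(-1,3)[:,:2].max(0))
g=cv2.resize(p[140:285,185:385],(800,580),interpolation=cv2.INTER_CUBIC);cv2.imwrite("pics/crop.png",g[:,:,::-1])
E
```

```text
white 213 [235.  156.3   8.3] [0.5542 0.3615 0.114 ] [0.5542 0.3618 0.114 ] zmed 0.1133
blue 209 [264.3 194.8   8.2] [0.4577 0.2862 0.109 ] [0.458  0.2864 0.109 ] zmed 0.1082
red 213 [301.6 192.2   8.2] [0.4655 0.1936 0.109 ] [0.4654 0.1935 0.109 ] zmed 0.1082
black 216 [243.9 231.7   8.3] [0.3644 0.3339 0.114 ] [0.3646 0.3341 0.114 ] zmed 0.1134
tred 147 [199.1 162.4   6.9] [0.5379 0.4516 0.112 ] [0.5381 0.4517 0.112 ] zmed 0.1117
tblue 152 [267.8 269.1   7.1] [0.2753 0.2744 0.112 ] [0.2753 0.2746 0.112 ] zmed 0.1121
holder red 558 ((271.0008544921875, 167.7664337158203), (26.326913833618164, 26.674962997436523), 89.8221664428711) [0.5539 0.2726 0.011 ] zmed 0.0041
holder blue 599 ((281.80450439453125, 237.87014770507812), (27.448461532592773, 27.62733268737793), 108.01431274414062) [0.36   0.2405 0.011 ] zmed 0.0043
holder black 554 ((306.9867248535156, 167.53536987304688), (26.13755226135254, 26.413555145263672), 99.52397155761719) [0.5558 0.1731 0.011 ] zmed 0.0043
holder white 525 ((230.9453582763672, 200.15478515625), (24.607229232788086, 26.938232421875), 63.57488250732422) [0.4612 0.3806 0.011 ] zmed 0.0039
bench z -0.0005713844694017478 monitor max z 1.0760436241646036 [0.49029924 0.25187543]
```

View pics/crop.png

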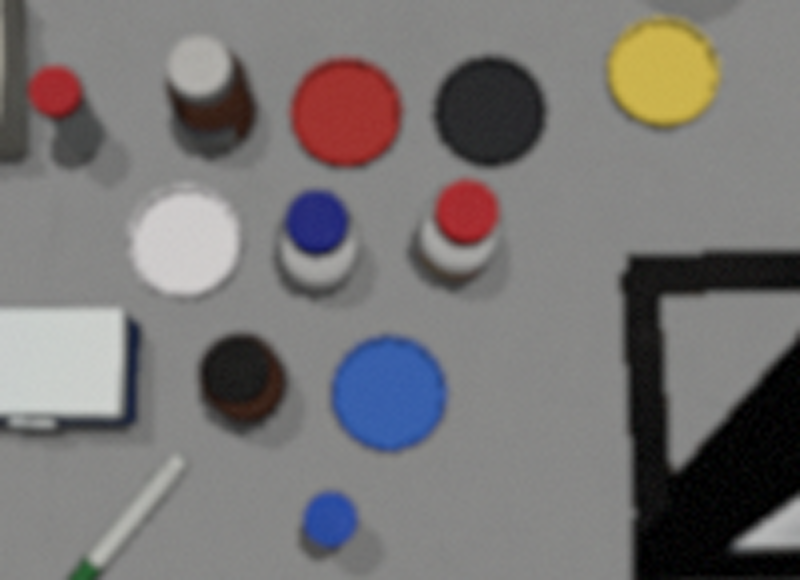

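The crop confirms the choice: caps white (203,65), blue (317,222), red (466,210) and black (236,368), with the four holders clear. The monitor stands near the arm, so I need its height first.

```bash
python3 - <<'E'
from h import *
for n in("top","side"):
    c=get_calibration(n);a=np.load(n+".npz");p,d=a["p"].astype(int),a["d"];W=world(d,c)
    ok=(d>.1)&(p[...,0]-p[...,1]<20)
    P=W[ok]
    print(n)
    for x0 in np.arange(0.05,.5,.05):
        r=[]
        for y0 in np.arange(-.65,.2,.05):
            q=P[(abs(P[:,0]-x0-.025)<.025)&(abs(P[:,1]-y0-.025)<.025)]
            r.append(f"{np.percentile(q[:,2],95):.2f}" if len(q)>5 else " -- ")
        print(f"{x0:.2f}",*r)
c=get_calibration("top");a=np.load("top.npz");W=world(a["d"],c)
print("box",W[225:240,175:210,2].max(),"tissue",W[130:180,100:188,2].max())
for pos in ([.3,.0,.6],[.0,-.5,.6],[.2,-.4,.6],[.2,-.45,.55],[.4,.25,.5],[.45,.2,.4],[.1,-.5,.6]):
    for y in(0,1.57): 
        q=inverse_kinematics(pos,[3.1416,0,y]); print(pos,y,None if q is None else np.round(q,2))
print(observe()["tcp_rot"])
E
```

```text
top
0.05  --   --   --   --   --   --   --   --   --   --   --   --  0.38 0.38 0.33 0.00 0.00
0.10  --   --   --   --   --   --   --   --   --   --   --   --  0.37 0.37 0.37 0.00 0.02
0.15  --   --   --   --   --   --   --   --   --   --   --   --  0.70 0.68 0.47 0.00 0.00
0.20  --   --   --  0.01 0.00 0.00 0.00 0.00 0.00 0.04 0.05 0.61 0.70 0.69 0.48 0.00 0.00
0.25  --   --   --  0.05 0.11 0.18 0.25 0.30 0.31 0.33 0.34 0.36 0.37 0.38 0.40 0.00 0.00
0.30  --   --   --   --   --   --   --  0.35 0.42 0.46 0.46 0.46 0.46 0.46 0.46 0.00 0.00
0.35  --   --   --   --   --   --   --   --  0.43 0.43 0.43 0.43 0.43 0.43 0.42 0.00 0.00
0.40  --   --  0.00 0.01 0.00 0.01 0.07 0.07 0.07 0.07 0.07 0.05 0.01 0.01 0.01 0.00 0.08
0.45  --   --  0.00 0.01 0.01 0.01 0.01 0.01 0.01 0.01 0.01 0.01 0.01 0.01 0.01 0.00 0.08
side
0.05 0.60 0.61 0.62 0.63 0.64  --  0.65 0.65  --   --   --  0.02 0.39 0.26 0.02 0.00 0.00
0.10 0.52 0.47 0.35  --  0.56  --   --  0.01 0.00 0.01 0.00 0.01 0.01 0.44 0.36 0.00 0.02
0.15 0.45 0.53  --  0.55 0.57 0.00 0.58 0.60 0.62 0.63 0.64 0.63 0.63 0.51 0.28 0.00 0.00
0.20 0.00 0
[... 748 characters left out ...]
]
[0.0, -0.5, 0.6] 1.57 [-1.73 -0.03  1.12 -0.    2.06 -1.73]
[0.2, -0.4, 0.6] 0 [-1.28 -0.16  1.23  0.    2.07  0.29]
[0.2, -0.4, 0.6] 1.57 [-1.28 -0.16  1.23 -0.    2.07 -1.28]
[0.2, -0.45, 0.55] 0 [-1.31 -0.1   1.27  0.    1.97  0.26]
[0.2, -0.45, 0.55] 1.57 [-1.31 -0.1   1.27 -0.    1.97 -1.31]
[0.4, 0.25, 0.5] 0 [ 0.39 -0.18  1.44  0.    1.88  1.96]
[0.4, 0.25, 0.5] 1.57 [ 0.39 -0.18  1.44  0.    1.88  0.39]
[0.45, 0.2, 0.4] 0 [ 0.26 -0.16  1.6   0.    1.7   1.83]
[0.45, 0.2, 0.4] 1.57 [ 0.26 -0.16  1.6   0.    1.7   0.26]
[0.1, -0.5, 0.6] 0 [-1.53 -0.01  1.09  0.    2.06  0.04]
[0.1, -0.5, 0.6] 1.57 [-1.53 -0.01  1.09 -0.    2.06 -1.53]
[-3.13987016e+00 -2.52639833e-04  2.42784165e-01]
```

```bash
python3 - <<'E'
from h import *
from scipy.optimize import least_squares
D=[]
for r in(.4,.5,.6,.7):
    for z in(.1,.3,.5):
        q=inverse_kinematics([r,.2,z],[3.1416,0,0.])
        if q is not None: D.append((np.hypot(r,.2),z,q[1],q[2]))
D=np.array(D)
f=lambda p:np.r_[p[0]+p[1]*np.sin(D[:,2])+p[2]*np.sin(D[:,2]+D[:,3]+p[4])-D[:,0],p[3]+p[1]*np.cos(D[:,2])+p[2]*np.cos(D[:,2]+D[:,3]+p[4])-D[:,1]]
s=least_squares(f,[0,.4,.4,.2,0]);p=s.x;print(p.round(4),s.cost)
# arm top profile at start from the clouds, along the arm direction
q=observe()["q"];u=np.array([np.cos(q[0]),np.sin(q[0])]);print("elbow r",p[0]+p[1]*np.sin(q[1]),"elbow z - Htool",p[3]+p[1]*np.cos(q[1]))
for n in("top","side"):
    c=get_calibration(n);a=np.load(n+".npz");W=world(a["d"],c)[(a["d"]>.1)&(a["p"][...,0].astype(int)-a["p"][...,1]>0)]
    r=W[:,:2]@u;t=W[:,0]*-u[1]+W[:,1]*u[0]
    for r0 in np.arange(-.1,.75,.05):
        k=(abs(r-r0-.025)<.025)&(abs(t)<.15)&(W[:,2]>.2)
        if k.sum()>5: print(n,r0.round(2),k.sum(),"z",np.percentile(W[k,2],[3,97]).round(3),"t",np.percentile(t[k],[3,97]).round(3))
for pos in([.556,.173,.085],[.4655,.1935,.08],[.556,.173,.2]):
    Q=inverse_kinematics(pos,[3.1416,0,0.]);a=Q[1]+Q[2]+p[4]
    e=(p[0]+p[1]*np.sin(Q[1]),p[3]+p[1]*np.cos(Q[1]));w=(e[0]+p[2]*np.sin(a),e[1]+p[2]*np.cos(a))
    print(pos,Q[0],"elbow",np.round(e,3),"wrist",np.round(w,3))
a=np.load("top.npz");W=world(a["d"],get_calibration("top"))[a["d"]>.1]
k=(W[:,2]>.3)&(W[:,0]>.24)&(W[:,0]<.42)&(W[:,1]<.2)&(W[:,1]>0);print("mon y max",np.percentile(W[k,1],[90,98,100]),W[k].max(0))
k=(W[:,2]>.3)&(W[:,0]>.24)&(W[:,0]<.42)&(W[:,1]<.11)&(W[:,1]>0.06)
for x in np.arange(.24,.42,.02): 
    kk=k&(abs(W[:,0]-x-.01)<.01); print(x.round(2),W[kk,2].max().round(3) if kk.any() else None,end=" ")
E
```

```text
[ 0.0061  0.4079  0.55   -0.0199  0.0942] 5.38741064439063e-07
elbow r 0.09556263412761311 elbow z - Htool 0.3780806217604799
top -0.1 1216 z [0.21  0.358] t [0.004 0.145]
top -0.05 2146 z [0.344 0.382] t [0.045 0.141]
top 0.0 1257 z [0.348 0.384] t [0.036 0.122]
top 0.05 59 z [0.334 0.382] t [0.029 0.104]
side -0.1 4256 z [0.21  0.377] t [-0.075  0.138]
side -0.05 1878 z [0.21  0.384] t [-0.085  0.141]
side 0.0 101 z [0.243 0.573] t [-0.088  0.15 ]
side 0.05 9 z [0.384 0.595] t [-0.023  0.15 ]
side 0.1 127 z [0.645 0.652] t [0.032 0.125]
side 0.15 317 z [0.63  0.651] t [0.023 0.128]
side 0.2 315 z [0.613 0.644] t [0.02 0.13]
side 0.25 299 z [0.594 0.642] t [0.02  0.127]
side 0.3 226 z [0.578 0.637] t [0.021 0.126]
side 0.35 136 z [0.562 0.59 ] t [0.028 0.116]
side 0.4 254 z [0.552 0.628] t [0.021 0.136]
side 0.45 94 z [0.546 0.636] t [0.02  0.135]
side 0.5 71 z [0.33  0.618] t [0.02  0.133]
side 0.55 855 z [0.365 0.572] t [0.021 0.12 ]
side 0.6 229 z [0.34  0.594] t [0.018 0.118]
[0.556, 0.173, 0.085] 0.16625436456168252 elbow [0.114 0.373] wrist [0.582 0.085]
[0.4655, 0.1935, 0.08] 0.2373917203741045 elbow [0.047 0.386] wrist [0.504 0.08 ]
[0.556, 0.173, 0.2] 0.16625436456168252 elbow [0.064 0.384] wrist [0.583 0.2  ]
mon y max [0.08057232 0.08166954 0.08245208] [0.36036444 0.08245208 0.46171751]
0.24 None 0.26 None 0.28 0.428 0.3 0.46 0.32 0.459 0.34 0.426 0.36 None 0.38 None 0.4 None
```

The arm works straight past the monitor's left edge (y≈0.08, 0.46 high) when it reaches for the black holder. I'll check a tool tilt of 15–20° about the closing axis (x), so that the forearm clears it.

```bash
cat >> h.py <<'E'
from scipy.spatial.transform import Rotation as Ro
def ori(tilt=0.):  # closing along x, tool leaning so the wrist sits toward +y
    return (Ro.from_euler('x',-tilt,degrees=True)*Ro.from_euler('xyz',[np.pi,0,np.pi/2])).as_euler('xyz')
B=dict(red=(.4655,.1935,.109),blue=(.4578,.2863,.109),black=(.3645,.334,.114),white=(.5542,.3616,.114))
HO=dict(red=(.5539,.2726),blue=(.36,.2405),black=(.5558,.1731),white=(.4612,.380))
G=.032; UP=.24
def st(t):
    o=observe();print(t,"t",round(o["time_s"],1),"p",np.round(o["eef_pos"],4),"F",np.round(o["ft_force"],1),"open",round(o["opening"],4),"g",np.round(o["grasp_force"],1))
def pick(k,o):
    x,y,h=B[k]
    gripper_to(.062,30)
    movep([x,y,UP],o); move_l([x,y,h-G+.03],feed=.2)
    print("touch",move_l([x,y,h-G],feed=.06,max_force=12)); st("down")
    gripper_to(.03,45); st("grip")
    move_l([x,y,UP],feed=.15); st("lifted")
def place(k,o):
    h=B[k][2];x,y=HO[k]
    move_l([x,y,UP],feed=.2); move_l([x,y,h-G+.004+.015],feed=.15); hold(.2)
    print("touch",move_l([x,y,h-G+.004-.004],feed=.02,max_force=5)); st("set")
    gripper_to(.062); hold(.2); move_l([x,y,UP],feed=.2); st("out")
E
python3 - <<'E'
from h import *
for t in(0,10,15,20,25):
    for z in(.086,.24):
        q=inverse_kinematics([.5558,.1731,z],ori(t)); print(t,z,None if q is None else np.round(q,3))
    q=inverse_kinematics([.3645,.334,.08],ori(t)); print("  pick",None if q is None else np.round(q,3))
E
```

```text
0 0.086 [ 0.166  0.266  1.761 -0.     1.115  0.166]
0 0.24 [ 0.166  0.113  1.631 -0.     1.397  0.166]
  pick [ 0.582  0.078  1.991 -0.     1.073  0.582]
10 0.086 [ 0.263  0.315  1.71  -0.183  1.168  0.339]
10 0.24 [ 0.263  0.163  1.585 -0.17   1.441  0.289]
  pick [ 0.674  0.179  1.89  -0.147  1.187  0.737]
15 0.086 [ 0.308  0.348  1.681 -0.267  1.206  0.416]
15 0.24 [ 0.308  0.195  1.561 -0.25   1.47   0.344]
  pick [ 0.715  0.234  1.837 -0.207  1.25   0.798]
20 0.086 [ 0.351  0.386  1.651 -0.345  1.248  0.485]
20 0.24 [ 0.351  0.23   1.537 -0.328  1.503  0.395]
  pick [ 0.752  0.293  1.784 -0.261  1.317  0.85 ]
25 0.086 [ 0.391  0.427  1.619 -0.418  1.296  0.547]
25 0.24 [ 0.391  0.268  1.513 -0.402  1.539  0.44 ]
  pick [ 0.785  0.353  1.731 -0.309  1.385  0.893]
```

```bash
python3 - <<'E'
from h import *
o=ori(15)
for D in(B,HO): v=list(D["black"]); v[1]-=.006; D["black"]=tuple(v)
p=observe()["eef_pos"]
move_l([p[0],p[1]+.1,.58],feed=.3)
movep([.38,.32,.55],o); st("over")
pick("black",o)
p,_=get_image("side"); cv2.imwrite("pics/s1.png",p[:,:,::-1])
E
```

```text
over t 4.5 p [0.3805 0.3195 0.55  ] F [0.6 0.  0.8] open 0.0854 g 0.0
touch False
down t 7.5 p [0.3644 0.3279 0.0818] F [ 0.4  0.3 -0.5] open 0.062 g 0.0
grip t 7.8 p [0.3647 0.3284 0.0827] F [-1.1  0.5  5.2] open 0.0435 g 44.4
lifted t 9.0 p [0.364  0.3275 0.2388] F [ 0.1  0.5 -2. ] open 0.0428 g 43.9
```

View pics/s1.png

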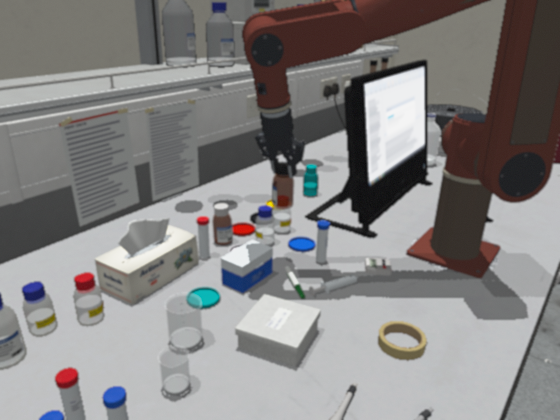

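The bottle is held upright in the side view at about (283,190), and everything else is undisturbed. Next is placing it.

```bash
python3 - <<'E'
from h import *
o=ori(15)
for D in(B,HO): v=list(D["black"]); v[1]-=.006; D["black"]=tuple(v)
place("black",o)
p,_=get_image("side"); cv2.imwrite("pics/s2.png",p[150:300,150:400,::-1].repeat(3,0).repeat(3,1))
pick("red",ori())
p,_=get_image("side"); cv2.imwrite("pics/s3.png",p[:,:,::-1])
E
```

```text
touch True
set t 12.4 p [0.5556 0.1669 0.0868] F [-1.6 -0.2  3.8] open 0.0429 g 45.3
out t 13.9 p [0.555  0.1669 0.2385] F [-0.1  0.2 -0.8] open 0.0623 g 0.0
touch False
down t 16.1 p [0.4654 0.1935 0.0768] F [ 1.   0.1 -0.3] open 0.0624 g 0.0
grip t 16.4 p [0.4658 0.1937 0.0778] F [-2.9 -0.2  5.6] open 0.0433 g 44.2
lifted t 17.6 p [0.4648 0.1933 0.2386] F [-0.7  0.  -3.1] open 0.0434 g 43.5
```

View pics/s2.png

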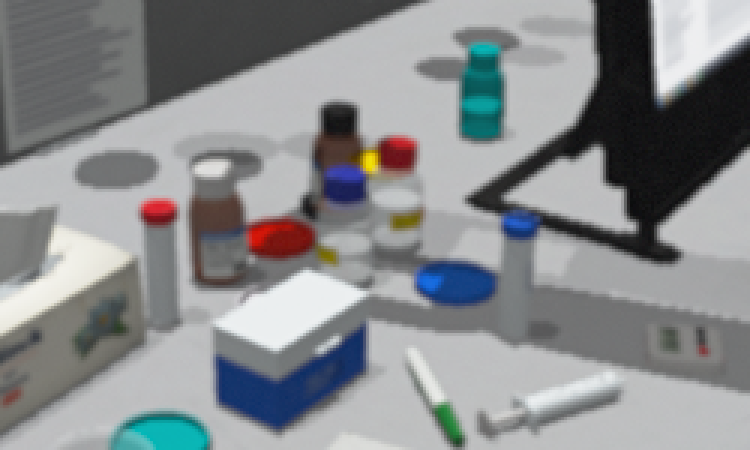

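View pics/s3.png

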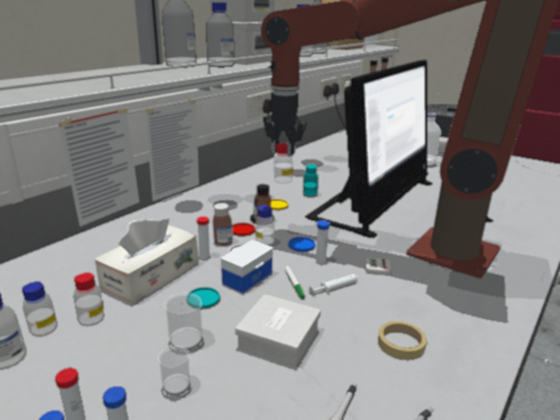

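The black bottle stands upright in its holder (263,200), and the red one is held upright (283,165). I'll do the rest now and then park clear of the top view to verify.

```bash
python3 - <<'E'
from h import *
o=ori()
place("red",o)
for k in("blue","white"):
    pick(k,o); 
    if observe()["opening"]<.036: print("MISS",k); break
    place(k,o)
x,y=HO["white"]; move_l([x,y,.45],feed=.3); q=list(observe()["q"]); q[0]+=1.0; set_joints(q); st("park")
n="top";c=get_calibration(n);p,d=get_image(n);W=world(d,c);Z=W[...,2]
cv2.imwrite("pics/t1.png",p[:,:,::-1]); ps,_=get_image("side"); cv2.imwrite("pics/s4.png",ps[:,:,::-1])
for k,(x,y) in list(HO.items())+[("tred",(.538,.4517)),("tblue",(.2753,.2745))]:
    h=.112 if k[0]=="t" and k!="t" else B[k][2]+.004
    m=(np.hypot(W[...,0]-x,W[...,1]-y)<.04)&(abs(Z-h)<.012)
    uv=np.argwhere(m).mean(0)[::-1] if m.any() else None
    if uv is not None: print(k,m.sum(),"off mm",((cast(uv,h,c)[:2]-[x,y])*1000).round(1),"z",np.median(Z[m]).round(4))
    else: print(k,"none")
E
```

```text
touch True
set t 20.4 p [0.5537 0.2726 0.0819] F [-0.9 -0.5  3.9] open 0.0435 g 45.2
out t 21.9 p [0.5531 0.2723 0.2384] F [-0.3 -0.2 -0.3] open 0.0621 g 0.0
touch False
down t 24.0 p [0.4577 0.2862 0.0767] F [ 0.4  0.4 -0.5] open 0.0623 g 0.0
grip t 24.4 p [0.458  0.2865 0.0778] F [-2.6 -0.9  5.5] open 0.0435 g 44.3
lifted t 25.6 p [0.4571 0.286  0.2385] F [ 0.5 -0.5 -4.6] open 0.0436 g 43.7
touch True
set t 28.3 p [0.3598 0.2404 0.0818] F [-1.  -0.7  6. ] open 0.0435 g 45.8
out t 29.8 p [0.3593 0.2402 0.2386] F [ 0.3 -0.5 -0.4] open 0.062 g 0.0
touch False
down t 32.3 p [0.5541 0.3616 0.0817] F [ 0.2 -0.   1.3] open 0.062 g 0.0
grip t 32.6 p [0.5546 0.3619 0.0829] F [-1.4 -0.1  3.6] open 0.0424 g 44.6
lifted t 33.9 p [0.5535 0.3612 0.2383] F [-0.2  0.7 -2.4] open 0.0426 g 43.7
touch True
set t 36.4 p [0.461  0.3801 0.0869] F [-0.7  0.3  5. ] open 0.0424 g 45.2
out t 37.9 p [0.4605 0.3795 0.2384] F [ 0.   0.6 -0.1] open 0.0621 g 0.0
park t 40.8 p [-0.0695  0.5932  0.4472] F [-0.   0.1  0.2] open 0.0624 g 0.0
red 211 off mm [-1.5 -0.7] z 0.1121
blue 216 off mm [0.2 0.2] z 0.1124
black 213 off mm [-2.2 -0. ] z 0.1172
white 217 off mm [0.5 0.5] z 0.1171
tred 150 off mm [ 0.  -0.2] z 0.1119
tblue 151 off mm [-0.6  0.2] z 0.1122
```

View pics/t1.png

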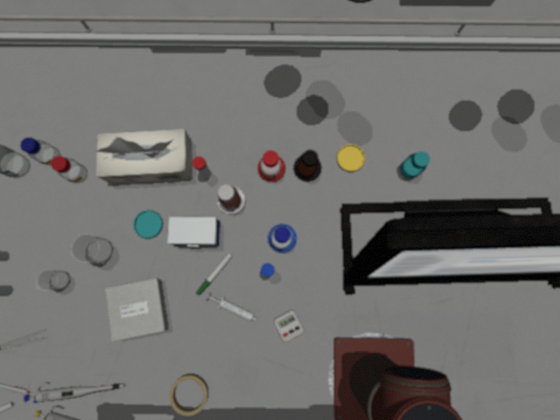

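View pics/s4.png

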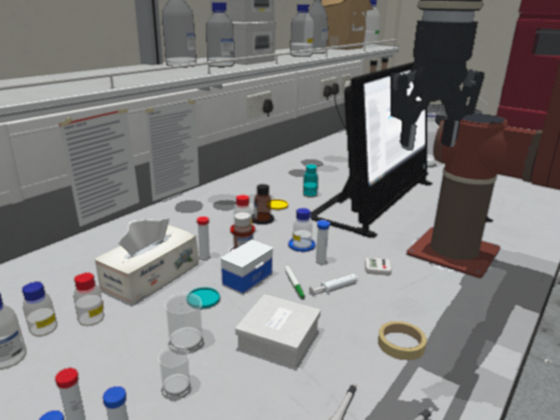

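All four bottles stand in their own holders: red (270,162), black (308,162), white (228,195) and blue (282,236). They are within about 3 mm of centre and at floor height, and the tubes haven't moved.

```bash
python3 -c "
from plant import *
print(job_done())"
```

```text
the job is handed in; nothing more can be done
None
```

All four bottles stand upright in the holders of their cap colours, within about 3 mm of centre, the tubes have not moved, and the job was handed in at about 41 s; no verdict was returned.

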